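# Put four reagent containers back on their own drip trays

### The arm

A 7-joint arm with a two-finger parallel gripper is mounted at the origin on a cart in front of the work surface, level with it; the furniture and walls round the work are solid. World frame = base frame: x ahead of the robot, y to its left, z up, the work surface at z = 0. Lengths are in m, angles in rad, forces in N, time in s.
With the tool pointing down it reaches from about 0.4 to 0.875 m from the base axis. Payload 19.3 kg.
Tool frame: the origin (TCP) lies on the centre line of the jaws, within the pads' length; the fingertips stand 14 mm ahead of it and the grasp point (between the pads) lies 5 mm behind it (bot.tip_extent is the distance from the TCP to the fingertips, in m); z points along the fingers, y is the line along which they close (so a half turn about z gives the same grasp; the last joint's range is limited). The gripper opens to 85 mm and grips with 20 to 120 N. Pads are 22 mm wide; open, the fingers measure 114 mm over their backs; the gripper's body (76 mm by 85 mm) begins 54 mm behind the grasp point. The pads swing forward as they close: fully open they stand 13 mm farther back than shut.
Start: joints at [1.121, 0.521, -0.036, 1.599, 0.021, 1.021, -0.113], TCP at [0.232, -0.58, 0.245] pointing down, gripper open.
Joint ranges: [-2.91, 2.91], [-0.3, 2.13], [-1.5, 1.42], [0.17, 2.43], [-1.26, 4.41], [0.16, 1.93], [-2.52, 2.52]. Speed limits (rad/s): [1.89, 1.89, 2.39, 2.39, 3.01, 3.01, 3.01].

### API

Orientations are given as [roll, pitch, yaw] about the fixed x, y, z axes, in that order (R = Rz(yaw) Ry(pitch) Rx(roll)).
In Python, from workcell import monitor, grab_frame, camera_model, bot gives the robot as it stands.
- The arm moves only by the tool move_arm, never from a script. Its argument "moves" is a list of rows, each a list of 4 numbers: the shift along the world's x, y, z in mm, then the turn about the world's z in rad. A call has 1 to 12 rows; each row is the pose to reach, as a shift and turn from the pose commanded when the call began; what a row does not reach only later rows make up. A row lasts 1/8 s, in which the tool goes at most 62.5 mm and 10.7 degrees, less where a joint would pass 70% of its speed; a pose out of reach is approached as far as the arm can. A call with a gripper value outside its range is refused whole. "gripper" is the opening, from 0 (shut) to 1 (fully open), set as the call begins (left out, the last holds). The fingers move at their own pace and stop on an object; "newtons" is the grip in N (left out, the last holds). Time passes only in rows, so rows that repeat a pose let the fingers close. It gives the time, the measured TCP pose, the force, the opening and the grip force at its end, in the units of the state.
- monitor.observe(): the state, without advancing time (a new reading comes with each control period).
- grab_frame(name): name is "scene" or "top"; returns the picture (400x640x3 uint8, blue, green, red); there is no depth.
- camera_model(name): a dict with "vfov" (degrees; the focal length in pixels is half the picture's height over the tangent of half this angle, whatever the lens; pixels are square), "cx", "cy" (the principal point, pixels), "R" (3x3) and "t" (3): a world point X has camera coordinates R X + t. Camera axes: x right, y down, z forward; pixel columns grow to the right and rows downward; lengths in m; the calibration is good to about 2 mm. A picture is of the moment at which its call begins. camera_model takes no time and is no camera call.
- bot.job_done(): hands the job in; it is judged then, once.
The state is a dict: "clock": time; "qpos": joint angles; "qd": joint speeds; "joint_efforts": joint torques, N m; "position": TCP position; "tool_rot": TCP orientation; "force": force on the tool from outside, world axes, zero at the start; "moment": the same for the moment, N m; "grip_width": finger opening in m; "finger_force": force on a finger pad.
Only numpy, scipy, OpenCV 4.12 (cv2) and the standard library are available. Lean on these libraries where they do the work, as an engineer would, in place of code of your own. Each camera call takes 0.05 s, during which the arm holds its last target. There are 200 camera calls.

### The job

Four containers stand on each other's grey drip trays: put the staining jar on the square tray, the specimen cup on the round dish, the larger screw-cap bottle on the six-sided tray and the small screw-cap bottle on the oblong tray. Each must end upright, standing flat in the middle of its own tray; use the empty cork mat or any free spot to park things on the way. Never tip a container over, and leave the bench timer where it is.

Things in the scene. Friction and masses are not known exactly. Their poses are not given: they have to be found in the camera images.
- jar: staining jar: clear glass, square in plan, about 58x58 mm at the body (grip its flat sides), 62x62 mm at the lid; the body is 88 mm high, with lid and knob 108 mm (the lid stays on); about 0.2 kg; its x and y axes are normal to its sides; all four sides alike. Loose; origin: centre of its underside, z up.
- cup: specimen cup with a wide screw lid: round, lid 58 mm across, body 52 mm across below the lid and tapering a little towards the foot, 64 mm high; about 25 g; grip it round the body, about 30 to 45 mm above its foot. Loose; origin: centre of its underside, z up.
- buffer_bottle: larger screw-cap bottle: round, amber, white cap, 46 mm across, 98 mm high with its cap, straight sides up to about 60 mm; about 0.1 kg; grip it round the body, about 55 mm above its foot, so that the cap clears the palm. Loose; origin: centre of its underside, z up.
- small_bottle: small screw-cap bottle: round, 30 mm across, 58 mm high with its cap; about 30 g; grip it round the body, about 30 mm above its foot. Loose; origin: centre of its underside, z up.
- square_tray: square drip tray, 106x106 mm outside, 98x98 mm inside; x and y axes along its sides. Grey plastic, fixed to the bench; rim 8 mm high and 4 mm thick, flat floor 4 mm above the bench. Origin: centre of the underside, at bench height, z up. Home of the staining jar.
- round_dish: round drip dish, 108 mm across outside, 100 mm inside. Grey plastic, fixed to the bench; rim 8 mm high and 4 mm thick, flat floor 4 mm above the bench. Origin: centre of the underside, at bench height, z up. Home of the specimen cup.
- hex_tray: six-sided drip tray, 108 mm across flats outside, 100 mm inside. Grey plastic, fixed to the bench; rim 8 mm high and 4 mm thick, flat floor 4 mm above the bench. Origin: centre of the underside, at bench height, z up. Home of the larger bottle.
- oblong_tray: oblong drip tray, 140 mm along its x axis by 84 mm along its y axis outside, 132x76 mm inside. Grey plastic, fixed to the bench; rim 8 mm high and 4 mm thick, flat floor 4 mm above the bench. Origin: centre of the underside, at bench height, z up. Home of the small bottle.
- cork_mat: plain flat square cork mat without a rim, 95x95 mm, 4 mm thick, fixed, empty at the start: a parking place. Origin: centre of its underside, at bench height.
- timer: white bench timer that stands among the trays, 42 mm deep (x), 72 mm wide (y), 65 mm high; loose, must not be moved. Origin: centre of its underside.
Things that resemble listed ones, but are neither listed nor needed, are in the scene too. Leave any pink look-alike of the round_dish alone.

How it is judged:
By the outcome, as a careful person would: the job done as asked, in the order asked, and still so for the second after the job is handed in, with the robot touching nothing.
It also fails if it takes over 144 s, if anything falls off the work surface, if the arm or the gripper's body presses on something with over 40 N, if the wrist force passes 120 N, or if a joint passes its speed limit or range.

## Working session

There is one attempt and no reset: what is moved stays moved. The work goes in short steps, Python scripts to look and compute and a tool call to move; the robot and the scene stay as the last step left them, time stands still between calls to the robot, and variables do not carry over. Pictures are saved under pics/ and viewed, at most 14 in all, crops included, and the job is handed in when it is done.

Besides the shell and the picture viewer there is one more tool, called in YAML: its name, and indented under it one key for each argument. move_arm: Moves the arm, as the interface text tells. Its arguments: {"type":"object","properties":{"moves":{"type":"array","items":{"type":"array","items":{"type":"number"}}},"gripper":{"type":"number"},"newtons":{"type":"number"}},"required":["moves"]}

```bash
mkdir -p pics; ls; python3 - <<'E'
from workcell import monitor, grab_frame, camera_model, bot
import cv2
for n in("scene","top"):
    cv2.imwrite(f"pics/{n}0.png",grab_frame(n)); print(n,camera_model(n))
s=monitor.observe(); print(s)
E
```

```text
pics
scene {'vfov': 57.1459502298572, 'cx': 321.7611281069324, 'cy': 197.67105563233355, 'R': array([[-4.82140807e-01, -8.76093680e-01,  3.25938769e-04],
       [-5.86142640e-01,  3.22295443e-01, -7.43345446e-01],
       [ 6.51135199e-01, -3.58588220e-01, -6.68907648e-01]]), 't': array([0.26614576, 0.37380968, 0.58994954])}
top {'vfov': 55.50341789166934, 'cx': 316.6627332063056, 'cy': 199.7815023997046, 'R': array([[-0.01508577, -0.99984919, -0.0086037 ],
       [-0.99855328,  0.01550926, -0.05148595],
       [ 0.05161163,  0.00781455, -0.99863666]]), 't': array([-0.0249057 ,  0.58579567,  1.18972322])}
{'clock': 0.1, 'qpos': array([ 1.12079155,  0.52199626, -0.03632628,  1.5998758 ,  0.02119583,
        1.02110033, -0.11279176]), 'qd': array([-5.76838612e-04, -1.19680574e-03, -4.48772703e-04, -6.01881202e-04,
        1.41236422e-03, -4.39391529e-05,  4.91335940e-04]), 'joint_efforts': array([ 3.92180169e-03, -9.28496218e+01,  1.98423475e+00, -3.70532548e+01,
        1.80869474e-02,  5.59017935e-03,  1.57583040e-04]), 'position': array([ 0.23159079, -0.58023624,  0.24478414]), 'tool_rot': array([-3.14059976e+00,  6.43958849e-05,  3.79797530e-01]), 'force': array([-0.58157736, -0.23145581,  0.07754293]), 'moment': array([ 0.01840868,  0.01342041, -0.03104591]), 'finger_force': 0.0, 'grip_width': 0.08567000728280647}
```

View pics/top0.png

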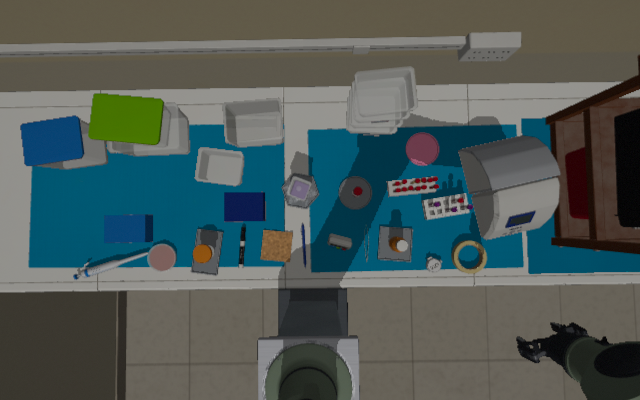

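View pics/scene0.png

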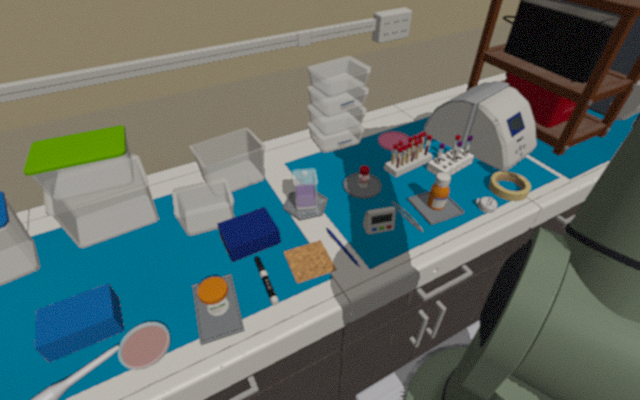

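Top view: jar on the six-sided tray (299,190), small red-cap bottle on the round dish (355,192), amber bottle on the square tray (396,244), cup on the oblong tray (207,252), timer (340,241), cork mat (277,245). Round-dish candidates: grey (355,192), pink (422,148) and pinkish (161,257). The grey one fits, so I'll confirm it in a crop.

```bash
cat > h.py <<'E'
import numpy as np, cv2
from workcell import monitor, grab_frame, camera_model, bot
def cam(n):
    c=camera_model(n); return c,200/np.tan(np.radians(c["vfov"]/2))
def ray(n,u,v,z):
    c,f=cam(n); R=np.array(c["R"]);t=np.array(c["t"])
    o=-R.T@t; d=R.T@np.array([(u-c["cx"])/f,(v-c["cy"])/f,1]); return o+d*(z-o[2])/d[2]
def proj(n,X):
    c,f=cam(n); p=np.array(c["R"])@np.array(X)+c["t"]; return np.array([c["cx"]+f*p[0]/p[2],c["cy"]+f*p[1]/p[2]])
E
python3 - <<'E'
from h import *
a=cv2.imread("pics/top0.png")
cv2.imwrite("pics/c1.png",cv2.resize(a[165:280,185:425],(790,379),interpolation=cv2.INTER_CUBIC))
b=cv2.imread("pics/scene0.png")
cv2.imwrite("pics/c2.png",cv2.resize(b[140:350,180:480],(790,553),interpolation=cv2.INTER_CUBIC))
print(proj("top",[0,0,0]),-np.array(camera_model("scene")["R"]).T@camera_model("scene")["t"])
for n,u,v,z in [("jar",299,190,.1),("hex",299,190,.008),("dish",355,192,.008),("sq",396,244,.008),("obl",207,252,.008),("cork",277,245,.004),("timer",340,241,.065)]:
    print(n,ray("top",u,v,z).round(3))
E
```

```text
[308.70550144 386.93996406] [-0.03671139  0.32424041  0.67240474]
jar [0.611 0.017 0.1  ]
hex [0.618 0.022 0.008]
dish [ 0.609 -0.156  0.008]
sq [ 0.442 -0.283  0.008]
obl [0.425 0.317 0.008]
cork [0.444 0.095 0.004]
timer [ 0.457 -0.103  0.065]
```

View pics/c1.png

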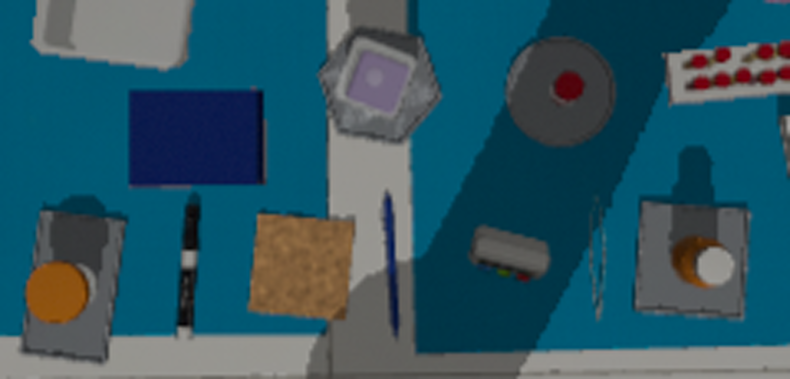

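View pics/c2.png

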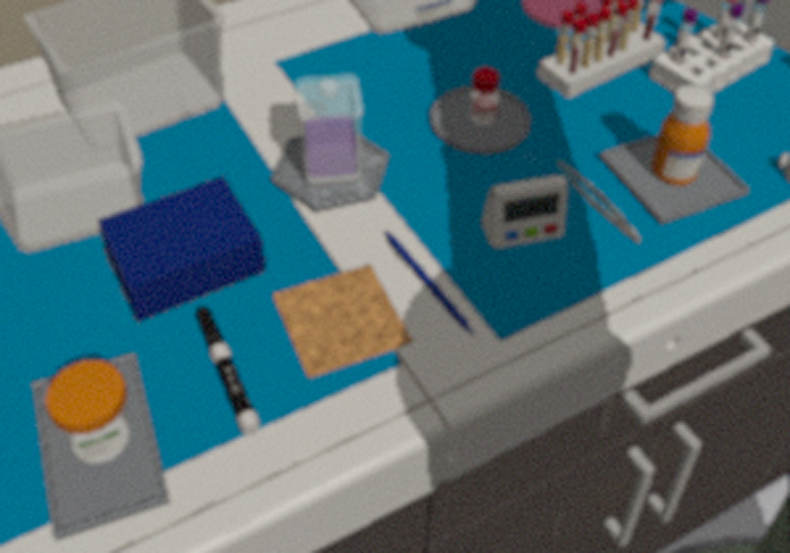

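The crops confirm it: the plain grey disc under the red-cap bottle is the round dish, and both pinkish discs are look-alikes to leave alone. Next I'll measure with masks.

```bash
python3 - <<'E'
from h import *
a=cv2.imread("pics/top0.png"); k=4
def comp(img,box,f):
    x0,y0,x1,y1=box; c=cv2.resize(img[y0:y1,x0:x1],None,fx=k,fy=k,interpolation=cv2.INTER_CUBIC)
    m=f(cv2.cvtColor(c,cv2.COLOR_BGR2HSV)).astype(np.uint8)*255
    m=cv2.morphologyEx(m,cv2.MORPH_OPEN,np.ones((5,5)))
    cs=max(cv2.findContours(m,0,1)[0],key=cv2.contourArea)
    return (cv2.convexHull(cs)[:,0]+.5)/k-.5+[x0,y0]
def world(p,z,n="top"): return np.array([ray(n,u,v,z)[:2] for u,v in p]).astype(np.float32)
low=lambda h:(h[...,1]<110)
def rect(n,box,f,z):
    w=world(comp(a,box,f),z); r=cv2.minAreaRect(w*1000); b=cv2.boxPoints(r)
    print(n,"rect c",np.round(r[0],1),"size",np.round(r[1],1),"ang",round(r[2],1))
def circ(n,box,f,z,im=a,cam="top"):
    w=world(comp(im,box,f),z,cam)*1000; e=cv2.fitEllipse(w); c,r=cv2.minEnclosingCircle(w)
    print(n,cam,"ell",np.round(e[0],1),np.round(e[1],1),"circ",np.round(c,1),round(2*r,1))
rect("sq",(370,218,420,270),low,.006)
rect("obl",(188,222,228,280),lambda h:(h[...,1]<110)|(h[...,0]<25),.006)
circ("dish",(330,168,382,216),lambda h:(h[...,1]<110)|(h[...,0]<10)|(h[...,0]>170),.006)
rect("cork",(255,222,296,268),lambda h:(h[...,0]<25)&(h[...,1]>70),.004)
org=lambda h:(h[...,0]<20)&(h[...,1]>170)&(h[...,2]>60)
red=lambda h:((h[...,0]<8)|(h[...,0]>172))&(h[...,1]>130)
circ("cuplid",(188,235,220,270),org,.064)
circ("redcap",(345,180,370,200),red,.056)
circ("whitecap",(394,236,412,256),lambda h:(h[...,1]<50)&(h[...,2]>140),.098)
rect("timer",(320,228,358,254),lambda h:(h[...,1]<90)&(h[...,2]>70),.065)
b=cv2.imread("pics/scene0.png")
circ("cuplid",(185,260,240,320),org,.064,b,"scene")
circ("redcap",(350,160,380,182),red,.056,b,"scene")
# hex outer vertices and jar lid corners, hand-read in crop c1
q=lambda P:np.array(P)/3.292+[185,165]-.5+.5/3.292
H=world(q([(350,29),(418,40),(440,92),(396,142),(336,124),(319,75)]),.006)*1000
print("hex",H.round(),H.mean(0),cv2.minEnclosingCircle(H))
J=world(q([(356,36),(417,53),(403,111),(345,104)]),.09)*1000
print("jarlid",J.round(),J.mean(0),[np.linalg.norm(J[i]-J[i-1]).round() for i in range(4)],cv2.minAreaRect(J))
print("knob",world(q([(375,77)]),.106)*1000, bot.tip_extent)
h=cv2.resize(a[165:212,275:323],None,fx=12,fy=12,interpolation=cv2.INTER_CUBIC); cv2.imwrite("pics/hex.png",h)
E
```

```text
sq rect c [ 443.2 -279.3] size [105.7 106.6] ang 84.8
obl rect c [419.  314.9] size [126.8 160.3] ang 89.2
dish top ell [ 607.9 -156.2] [106.3 106.7] circ [ 607.8 -156. ] 107.3
cork rect c [442.   96.8] size [94.4 96.3] ang 84.1
cuplid top ell [426.2 315.3] [55.4 57.3] circ [426.  315.1] 57.5
redcap top ell [ 609.2 -159.6] [26.1 26.8] circ [ 609.1 -159.4] 27.5
whitecap top ell [ 443.8 -281.9] [30.2 31.1] circ [ 443.7 -281.9] 31.6
timer rect c [ 459.5 -104.2] size [69.9 28.7] ang 75.1
cuplid scene ell [424.4 312.3] [55.1 61. ] circ [424.3 312.4] 60.5
redcap scene ell [ 606.8 -162.5] [25.1 41.5] circ [ 606.9 -162.7] 40.4
hex [[672.  47.]
 [660. -19.]
 [609. -39.]
 [561.   4.]
 [579.  62.]
 [627.  78.]] [617.86395   22.170034] ((618.5640258789062, 19.595548629760742), 59.82072448730469)
jarlid [[655.  36.]
 [638. -19.]
 [586.  -6.]
 [593.  46.]] [618.1759    14.144604] [np.float32(62.0), np.float32(57.0), np.float32(54.0), np.float32(53.0)] ((619.177490234375, 12.891803741455078), (57.039833068847656, 62.49130630493164), 80.16249084472656)
knob [[615.9699    18.019688]] 0.014
```

View pics/hex.png

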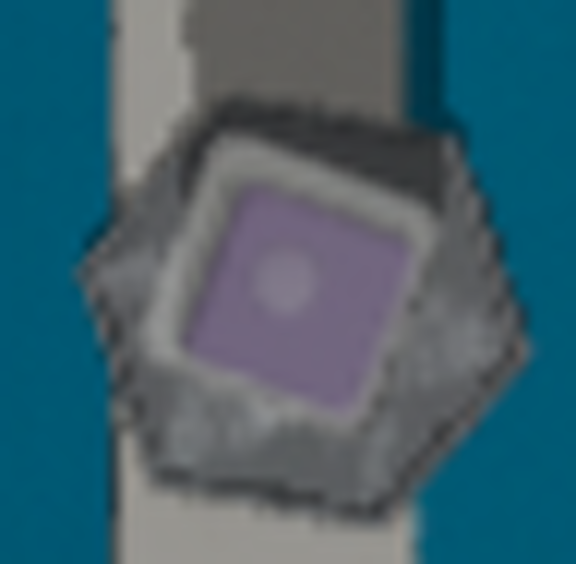

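```bash
python3 - <<'E'
from h import *
W=lambda P,z,n="top":np.array([ray(n,u,v,z)[:2]*1000 for u,v in P])
h=lambda P:np.array(P)/12+[275,165]-.46
print("hex",W(h([(298,306)]),.007), W(h([(205,98),(455,135),(530,345),(380,515),(140,478),(80,270)]),.007).round())
J=W(h([(215,130),(440,205),(355,420),(150,350)]),.094)
print("jar lid",J.mean(0),cv2.minAreaRect(J.astype(np.float32)),[np.degrees(np.arctan2(*(J[i]-J[i-1])[::-1])) for i in range(4)]);print("knob",W(h([(285,280)]),.110))
q=lambda P:np.array(P)/3.292+[185,165]-.5+.15
O=W(q([(40,207),(127,219),(107,361),(22,351)]),.007);print("obl",O.round(),O.mean(0),cv2.minAreaRect(O.astype(np.float32)))
# cap shifts for 4mm floor: project earlier world points, recast
for n,X,z in [("cup",[.4262,.3153,.064],.067),("small",[.6092,-.1596,.056],.061),("buf",[.4438,-.2819,.098],.102)]:
    print(n,W([proj("top",X)],z))
    print(proj("scene",[*W([proj("top",X)],z)[0]/1000,z]))
E
```

```text
hex [[617.78685883  20.97210503]] [[674.  45.]
 [663. -22.]
 [606. -41.]
 [562.  -0.]
 [573.  64.]
 [628.  79.]]
jar lid [618.43317531  18.2459597 ] ((618.3038330078125, 18.122804641723633), (58.811729431152344, 57.151493072509766), 70.59822845458984) [np.float64(-17.09271656741367), np.float64(-109.40176118683804), np.float64(157.665434763471), np.float64(70.25135973882495)]
knob [[616.14330921  18.59580352]]
obl [[503. 350.]
 [490. 265.]
 [354. 285.]
 [365. 367.]] [428.25618725 316.51958416] ((428.6737060546875, 316.1835021972656), (85.32173156738281, 139.0940704345703), 82.57844543457031)
cup [[426.45207527 314.3678431 ]]
[210.64153553 288.36479264]
small [[ 608.82982966 -159.09952269]]
[362.78764782 168.48895173]
buf [[ 444.08344848 -281.04783715]]
[441.92035295 176.36643121]
```

move_arm:
  moves:
    - [36,50,0,-0.06]
    - [71,100,0,-0.13]
    - [106,150,0,-0.19]
    - [142,200,0,-0.25]
    - [177,250,0,-0.32]
    - [212,299,0,-0.38]
    - [212,299,0,-0.38]
    - [212,299,0,-0.38]
    - [212,299,0,-0.38]
  gripper: 1
  newtons: 25

```text
clock: 1.23
position: [0.4429, -0.2826, 0.2452]
tool_rot: [3.141, 0.0, -0.002]
force: [-0.5, -0.3, 0.3]
grip_width: 0.085
finger_force: 0.0
```

move_arm:
  moves:
    - [1,1,-50,0]
    - [1,1,-100,0]
    - [1,1,-140,0]
    - [1,1,-165,0]
    - [1,1,-180,0]
    - [1,1,-190,0]
    - [1,1,-190,0]

```text
clock: 2.1
position: [0.4446, -0.2807, 0.0553]
tool_rot: [-3.142, 0.0, -0.001]
force: [-0.7, -0.6, 0.4]
grip_width: 0.0854
finger_force: 0.0
```

move_arm:
  moves:
    - [0,0,0,0]
    - [0,0,0,0]
    - [0,0,0,0]
    - [0,0,0,0]
    - [0,0,0,0]
    - [0,0,0,0]
    - [0,0,0,0]
    - [0,0,0,0]
  gripper: 0

```text
clock: 3.1
position: [0.445, -0.2806, 0.056]
tool_rot: [3.141, -0.001, -0.0]
force: [-1.2, 1.1, 9.2]
grip_width: 0.0445
finger_force: 24.3
```

move_arm:
  moves:
    - [0,0,20,0]
    - [0,0,60,0]
    - [0,0,110,0]
    - [0,40,150,0]
    - [-1,95,150,0]
    - [-1,150,150,0]
    - [-2,205,150,0]
    - [-2,260,150,0]
    - [-3,310,150,0]
    - [-3,350,150,0]
    - [-3,378,150,0]
    - [-3,378,150,0]

```text
clock: 4.6
position: [0.4415, 0.0995, 0.2055]
tool_rot: [-3.141, -0.0, 0.003]
force: [0.5, -0.2, -1.8]
grip_width: 0.0442
finger_force: 26.5
```

move_arm:
  moves:
    - [0,0,-40,0]
    - [0,0,-80,0]
    - [0,0,-110,0]
    - [0,0,-130,0]
    - [0,0,-140,0]
    - [0,0,-145,0]
    - [0,0,-148,0]
    - [0,0,-149,0]
    - [0,0,-149,0]

```text
clock: 5.72
position: [0.4419, 0.0975, 0.0566]
tool_rot: [-3.141, -0.001, -0.0]
force: [-0.5, -0.1, -0.6]
grip_width: 0.0444
finger_force: 26.5
```

move_arm:
  moves:
    - [0,0,-1,0]
    - [0,0,-1,0]

```text
clock: 5.98
position: [0.442, 0.0976, 0.056]
tool_rot: [-3.141, -0.001, -0.0]
force: [-3.0, -1.0, 17.5]
grip_width: 0.0442
finger_force: 28.1
```

move_arm:
  moves:
    - [0,0,0,0]
    - [0,0,0,0]
    - [0,0,0,0]
    - [0,0,0,0]
    - [0,0,2,0]
    - [0,0,20,0]
    - [0,0,60,0]
    - [0,0,110,0]
    - [0,0,160,0]
    - [0,0,160,0]
  gripper: 1

```text
clock: 7.22
position: [0.4431, 0.0978, 0.2185]
tool_rot: [-3.14, -0.006, -0.001]
force: [0.6, 0.0, -1.1]
grip_width: 0.0854
finger_force: 0.0
```

move_arm:
  moves:
    - [45,-20,0,-0.1]
    - [90,-40,0,-0.2]
    - [135,-60,0,-0.3]
    - [165,-75,0,-0.33]
    - [175,-79,0,-0.33]
    - [175,-79,0,-0.33]
    - [175,-79,-40,-0.33]
    - [175,-79,-85,-0.33]
    - [175,-79,-120,-0.33]
    - [175,-79,-140,-0.33]
    - [175,-79,-148,-0.33]
    - [175,-79,-148,-0.33]

```text
clock: 8.72
position: [0.6168, 0.0187, 0.0678]
tool_rot: [-3.141, -0.0, -0.33]
force: [1.0, -0.0, 0.6]
grip_width: 0.0855
finger_force: 0.0
```

```bash
python3 - <<'E'
from h import *
b=grab_frame("scene");a=grab_frame("top")
cv2.imwrite("pics/j.png",np.hstack([cv2.resize(b[120:270,240:390],(400,400)),cv2.resize(a[165:275,235:345],(400,400))]))
E
```

```text
(no output)
```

View pics/j.png

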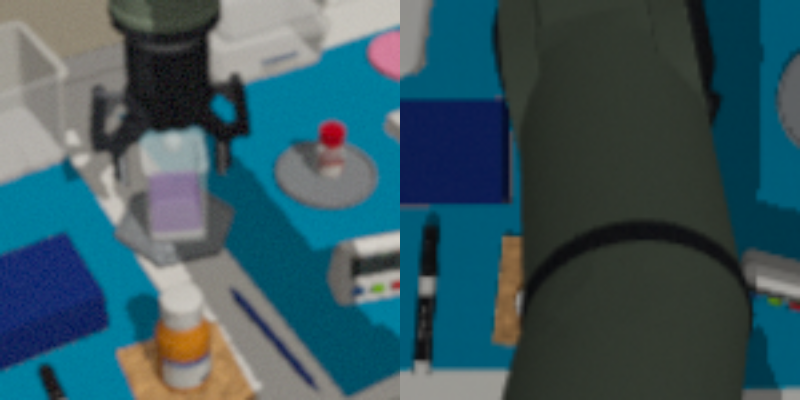

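The bottle stands upright on the cork at left (185,340), and the jaws straddle the jar at (175,180). Gripping now.

move_arm:
  moves:
    - [0,0,0,0]
    - [0,0,0,0]
    - [0,0,0,0]
    - [0,0,0,0]
    - [0,0,0,0]
    - [0,0,0,0]
  gripper: 0
  newtons: 35

```text
clock: 9.57
position: [0.6172, 0.0185, 0.0683]
tool_rot: [-3.141, -0.001, -0.33]
force: [-1.5, -1.5, 8.9]
grip_width: 0.0606
finger_force: 35.4
```

move_arm:
  moves:
    - [0,0,5,0]
    - [0,0,20,0]
    - [0,0,60,0]
    - [0,0,110,0]
    - [0,0,140,0]
    - [0,0,140,0]

```text
clock: 10.32
position: [0.6178, 0.0185, 0.2106]
tool_rot: [-3.14, -0.004, -0.33]
force: [-0.4, 0.0, -2.7]
grip_width: 0.0607
finger_force: 38.4
```

move_arm:
  moves:
    - [-20,-35,0,0.03]
    - [-45,-77,0,0.06]
    - [-70,-120,0,0.1]
    - [-95,-163,0,0.13]
    - [-120,-205,0,0.17]
    - [-145,-248,0,0.2]
    - [-165,-283,0,0.24]
    - [-174,-298,0,0.24]
    - [-174,-298,0,0.24]
    - [-174,-298,-50,0.24]
    - [-174,-298,-90,0.24]
    - [-174,-298,-90,0.24]

```text
clock: 11.82
position: [0.4421, -0.2773, 0.1152]
tool_rot: [-3.139, 0.004, -0.089]
force: [0.6, -0.2, -0.6]
grip_width: 0.0605
finger_force: 39.0
```

```bash
python3 - <<'E'
from h import *
b=grab_frame("scene");a=grab_frame("top")
p=proj("scene",[.443,-.28,.08]).astype(int);q=proj("top",[.443,-.28,.05]).astype(int)
cv2.imwrite("pics/k.png",np.hstack([cv2.resize(b[p[1]-70:p[1]+70,p[0]-70:p[0]+70],(560,560),interpolation=2)]))
E
```

```text
(no output)
```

View pics/k.png

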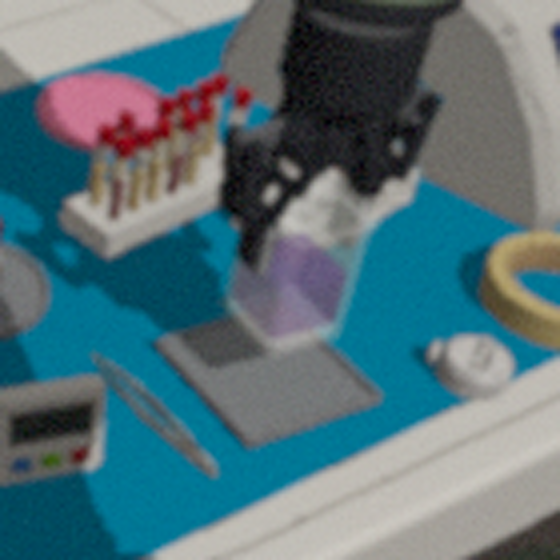

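move_arm:
  moves:
    - [0,0,-20,0]
    - [0,0,-36,0]
    - [0,0,-44,0]
    - [0,0,-47,0]
    - [0,0,-49,0]
    - [0,0,-50,0]
    - [0,0,-50,0]
    - [0,0,-50,0]

```text
clock: 12.92
position: [0.4431, -0.2798, 0.0683]
tool_rot: [3.141, -0.001, -0.09]
force: [-3.1, 0.2, 11.7]
grip_width: 0.0607
finger_force: 38.5
```

move_arm:
  moves:
    - [0,0,0,0]
    - [0,0,0,0]
    - [0,0,0,0]
    - [0,0,0,0]
    - [0,0,5,0]
    - [0,0,20,0]
    - [0,0,50,0]
    - [0,0,100,0]
    - [0,0,145,0]
    - [0,0,145,0]
  gripper: 1

```text
clock: 14.18
position: [0.4439, -0.2802, 0.2165]
tool_rot: [3.139, -0.006, -0.09]
force: [-0.3, -0.3, -0.4]
grip_width: 0.0851
finger_force: 0.0
```

move_arm:
  moves:
    - [0,55,0,0]
    - [0,110,0,0.03]
    - [0,165,0,0.06]
    - [0,220,0,0.09]
    - [0,275,0,0.09]
    - [0,325,0,0.09]
    - [0,360,0,0.09]
    - [0,377,0,0.09]
    - [0,377,0,0.09]

```text
clock: 15.3
position: [0.4423, 0.0985, 0.2124]
tool_rot: [-3.141, 0.0, 0.002]
force: [-0.2, -0.6, -0.8]
grip_width: 0.0854
finger_force: 0.0
```

```bash
python3 - <<'E'
from h import *
a=grab_frame("top");b=grab_frame("scene")
print(monitor.observe()["position"])
k=5
c=cv2.resize(a[215:272,367:425],None,fx=6,fy=6,interpolation=2)
d=cv2.resize(b[150:250,390:490],(342,342),interpolation=2)
cv2.imwrite("pics/l.png",np.hstack([c,d]))
E
```

```text
[0.44252676 0.09687443 0.21233204]
```

View pics/l.png

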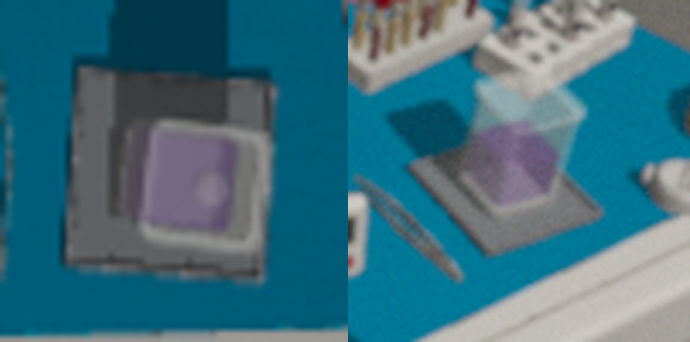

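```bash
python3 - <<'E'
from h import *
g=lambda x,y,z:print((ray("top",367+x/6-.42,215+y/6-.42,z)*1000).round(1))
g(205,185,.096);g(212,190,.11);g(171,173,.007)
print(proj("scene",[.4432,-.2793,.094]),proj("scene",[.4432,-.2793,.004]))
E
```

```text
[ 443.4 -279.    96. ]
[ 441.9 -279.4  110. ]
[ 443.6 -280.     7. ]
[440.93166843 179.28113727] [433.57002749 205.58794436]
```

Jar is centred within 1 mm and upright. Now the larger bottle goes from cork to hex.

move_arm:
  moves:
    - [0,0,-50,0]
    - [0,0,-95,0]
    - [0,0,-130,0]
    - [0,0,-148,0]
    - [0,0,-156,0]
    - [0,0,-156,0]

```text
clock: 16.15
position: [0.4427, 0.097, 0.0564]
tool_rot: [3.141, 0.0, -0.001]
force: [0.3, 0.0, 0.2]
grip_width: 0.0855
finger_force: 0.0
```

move_arm:
  moves:
    - [0,0,0,0]
    - [0,0,0,0]
    - [0,0,0,0]
    - [0,0,0,0]
    - [0,0,0,0]
    - [0,0,0,0]
    - [0,0,0,0]
  gripper: 0
  newtons: 25

```text
clock: 17.02
position: [0.443, 0.0976, 0.0569]
tool_rot: [-3.141, -0.001, -0.0]
force: [-1.2, -0.1, 10.6]
grip_width: 0.0445
finger_force: 23.9
```

move_arm:
  moves:
    - [0,0,5,0]
    - [0,0,20,0]
    - [0,0,60,0]
    - [0,0,90,0]
    - [40,-17,90,0]
    - [85,-37,90,0]
    - [130,-57,90,0]
    - [160,-70,90,0]
    - [175,-77,90,0]
    - [175,-77,90,0]
    - [175,-77,50,0]
    - [175,-77,50,0]

```text
clock: 18.52
position: [0.6155, 0.0209, 0.105]
tool_rot: [3.142, 0.004, 0.001]
force: [-0.4, -0.2, -0.2]
grip_width: 0.0442
finger_force: 26.2
```

move_arm:
  moves:
    - [0,0,-20,0]
    - [0,0,-36,0]
    - [0,0,-44,0]
    - [0,0,-47,0]
    - [0,0,-49,0]
    - [0,0,-50,0]
    - [0,0,-50,0]
    - [0,0,-50,0]

```text
clock: 19.52
position: [0.618, 0.0206, 0.0571]
tool_rot: [-3.142, -0.001, -0.0]
force: [-3.0, -0.2, 7.5]
grip_width: 0.0443
finger_force: 26.9
```

move_arm:
  moves:
    - [0,0,0,0]
    - [0,0,0,0]
    - [0,0,0,0]
    - [0,0,0,0]
    - [0,0,5,0]
    - [0,0,20,0]
    - [0,0,50,0]
    - [0,0,100,0]
    - [0,0,145,0]
    - [0,0,145,0]
  gripper: 1

```text
clock: 20.78
position: [0.6193, 0.0207, 0.2059]
tool_rot: [-3.141, -0.007, -0.0]
force: [0.5, 0.1, -0.3]
grip_width: 0.0857
finger_force: 0.0
```

move_arm:
  moves:
    - [-2,-45,0,0]
    - [-4,-90,0,0]
    - [-6,-135,0,0]
    - [-9,-165,0,0]
    - [-9,-180,0,0]
    - [-9,-180,0,0]
    - [-9,-180,0,0]

```text
clock: 21.65
position: [0.6089, -0.1577, 0.2013]
tool_rot: [-3.141, -0.0, 0.001]
force: [-0.8, -0.1, 0.4]
grip_width: 0.0855
finger_force: 0.0
```

move_arm:
  moves:
    - [0,0,-50,0]
    - [0,0,-95,0]
    - [0,0,-135,0]
    - [0,0,-160,0]
    - [0,0,-170,0]
    - [0,0,-170,0]

```text
clock: 22.4
position: [0.6089, -0.1586, 0.0314]
tool_rot: [-3.141, 0.0, 0.001]
force: [-0.1, 1.0, 0.6]
grip_width: 0.0852
finger_force: 0.0
```

```bash
python3 - <<'E'
from h import *
b=grab_frame("scene")
cv2.imwrite("pics/m.png",cv2.resize(b[120:260,250:430],(720,560),interpolation=2))
E
```

```text
(no output)
```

View pics/m.png

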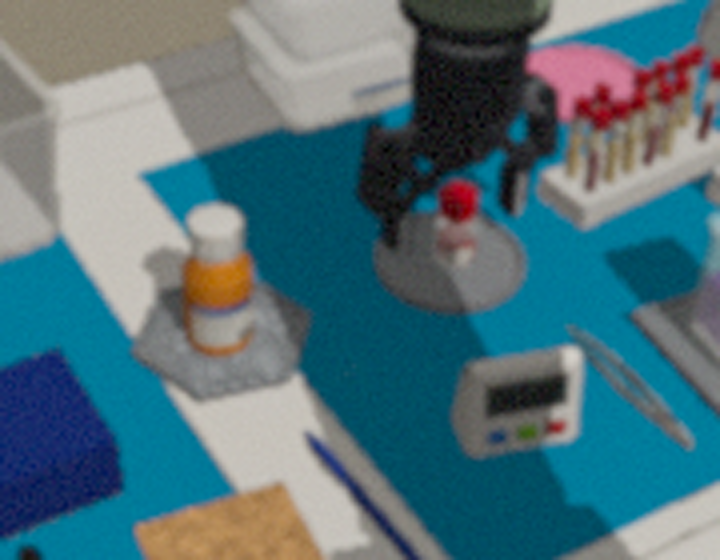

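Larger bottle stands upright mid-hex (215,290), and the small bottle is between the jaws (458,220).

move_arm:
  moves:
    - [0,0,0,0]
    - [0,0,0,0]
    - [0,0,0,0]
    - [0,0,0,0]
    - [0,0,0,0]
    - [0,0,0,0]
    - [0,0,0,0]
    - [0,0,0,0]
  gripper: 0
  newtons: 20

```text
clock: 23.45
position: [0.6089, -0.1595, 0.0318]
tool_rot: [3.142, -0.0, -0.0]
force: [-1.5, 0.2, 5.9]
grip_width: 0.029
finger_force: 19.5
```

move_arm:
  moves:
    - [0,0,5,0]
    - [0,0,20,0]
    - [0,0,60,0]
    - [0,0,110,0]
    - [-28,43,120,0]
    - [-56,86,120,0]
    - [-84,129,120,0]
    - [-112,172,120,0]
    - [-140,215,120,0]
    - [-160,245,120,0]
    - [-167,256,120,0]
    - [-167,256,120,0]

```text
clock: 24.95
position: [0.4419, 0.0968, 0.1519]
tool_rot: [-3.141, -0.001, 0.001]
force: [-0.4, -0.7, -0.8]
grip_width: 0.0291
finger_force: 19.9
```

move_arm:
  moves:
    - [0,0,-45,0]
    - [0,0,-80,0]
    - [0,0,-105,0]
    - [0,0,-114,0]
    - [0,0,-118,0]
    - [0,0,-120,0]
    - [0,0,-120,0]
    - [0,0,-120,0]

```text
clock: 25.95
position: [0.442, 0.0966, 0.0318]
tool_rot: [-3.141, -0.001, -0.0]
force: [1.1, -0.7, 2.2]
grip_width: 0.0287
finger_force: 20.1
```

move_arm:
  moves:
    - [0,0,0,0]
    - [0,0,0,0]
    - [0,0,0,0]
    - [0,0,0,0]
    - [0,0,0,0]
    - [0,0,5,0]
    - [0,0,20,0]
    - [0,0,60,0]
    - [0,0,110,0]
    - [0,0,150,0]
    - [0,0,170,0]
    - [0,0,170,0]
  gripper: 1

```text
clock: 27.45
position: [0.4423, 0.0966, 0.2034]
tool_rot: [-3.141, -0.003, -0.001]
force: [-0.2, 0.4, -0.4]
grip_width: 0.0854
finger_force: 0.0
```

move_arm:
  moves:
    - [-4,50,0,0]
    - [-7,100,0,0]
    - [-11,150,0,0]
    - [-14,195,0,0]
    - [-15,217,0,0]
    - [-15,217,0,0]
    - [-15,217,0,0]

```text
clock: 28.32
position: [0.4265, 0.3126, 0.2009]
tool_rot: [3.141, 0.001, -0.001]
force: [-0.5, -1.0, 1.1]
grip_width: 0.0858
finger_force: 0.0
```

move_arm:
  moves:
    - [0,0,-50,0]
    - [0,0,-95,0]
    - [0,0,-135,0]
    - [0,0,-160,0]
    - [0,0,-174,0]
    - [0,0,-174,0]

```text
clock: 29.08
position: [0.4266, 0.3129, 0.027]
tool_rot: [3.141, 0.001, -0.001]
force: [-0.2, 0.9, 0.3]
grip_width: 0.0854
finger_force: 0.0
```

```bash
python3 - <<'E'
from h import *
b=grab_frame("scene")
cv2.imwrite("pics/n.png",cv2.resize(b[180:350,160:360],(720,600),interpolation=2))
E
```

```text
(no output)
```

View pics/n.png

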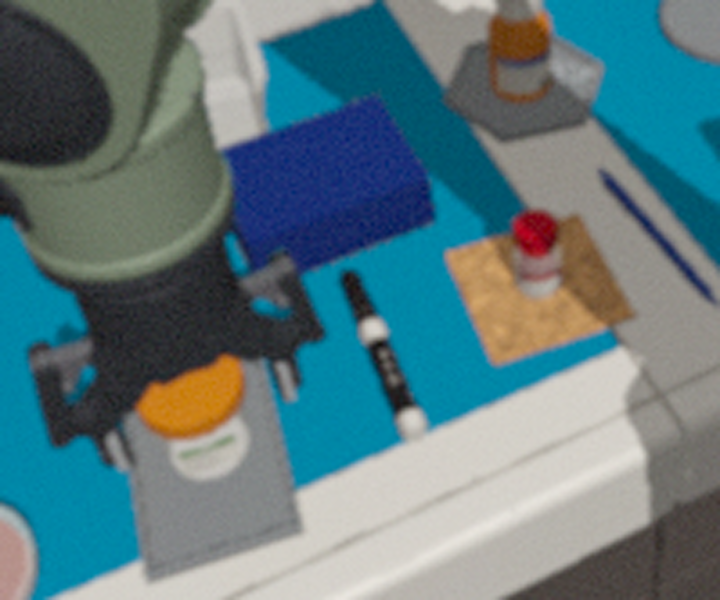

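Small bottle stands upright on the cork (537,255), and the jaws straddle the cup (190,410). Gripping gently.

move_arm:
  moves:
    - [0,0,0,0]
    - [0,0,0,0]
    - [0,0,0,0]
    - [0,0,0,0]
    - [0,0,0,0]
    - [0,0,0,0]
    - [0,0,0,0]
  gripper: 0

```text
clock: 30.0
position: [0.4272, 0.3139, 0.0281]
tool_rot: [-3.141, -0.001, -0.0]
force: [-0.3, 0.4, 9.8]
grip_width: 0.0508
finger_force: 18.8
```

move_arm:
  moves:
    - [0,0,3,0]
    - [0,0,12,0]
    - [0,0,40,0]
    - [0,0,40,0]
    - [0,0,40,0]

```text
clock: 30.62
position: [0.4267, 0.3135, 0.0674]
tool_rot: [-3.141, -0.0, -0.0]
force: [0.1, 0.3, -0.1]
grip_width: 0.0507
finger_force: 20.9
```

move_arm:
  moves:
    - [0,0,50,0]
    - [0,0,90,0]
    - [20,-51,90,0]
    - [40,-103,90,0]
    - [60,-155,90,0]
    - [80,-207,90,0]
    - [100,-259,90,0]
    - [120,-311,90,0]
    - [140,-363,90,0]
    - [160,-415,90,0]
    - [175,-455,90,0]
    - [181,-470,90,0]

```text
clock: 32.12
position: [0.6075, -0.1593, 0.1562]
tool_rot: [3.141, 0.001, -0.003]
force: [-0.8, 0.9, -1.2]
grip_width: 0.0504
finger_force: 21.2
```

move_arm:
  moves:
    - [0,0,0,0]
    - [0,0,0,0]
    - [0,0,-40,0]
    - [0,0,-80,0]
    - [0,0,-80,0]
    - [0,0,-80,0]

```text
clock: 32.88
position: [0.6083, -0.1558, 0.0788]
tool_rot: [3.142, -0.001, 0.001]
force: [0.2, -0.1, 0.4]
grip_width: 0.0499
finger_force: 21.2
```

move_arm:
  moves:
    - [0,0,-20,0]
    - [0,0,-36,0]
    - [0,0,-44,0]
    - [0,0,-47,0]
    - [0,0,-49,0]
    - [0,0,-50,0]
    - [0,0,-50,0]
    - [0,0,-50,0]

```text
clock: 33.88
position: [0.6083, -0.1564, 0.0282]
tool_rot: [3.142, -0.001, -0.0]
force: [-1.3, 1.3, 7.0]
grip_width: 0.0504
finger_force: 20.7
```

move_arm:
  moves:
    - [0,0,0,0]
    - [0,0,0,0]
    - [0,0,0,0]
    - [0,0,0,0]
    - [0,0,0,0]
    - [0,0,5,0]
    - [0,0,20,0]
    - [0,0,60,0]
    - [0,0,110,0]
    - [0,0,150,0]
    - [0,0,170,0]
    - [0,0,170,0]
  gripper: 1

```text
clock: 35.38
position: [0.6084, -0.1566, 0.1999]
tool_rot: [3.141, -0.004, -0.0]
force: [0.1, 0.5, -0.3]
grip_width: 0.0854
finger_force: 0.0
```

move_arm:
  moves:
    - [-28,43,0,0]
    - [-56,86,0,0]
    - [-84,129,0,0]
    - [-112,172,0,0]
    - [-140,215,0,0]
    - [-160,244,0,0]
    - [-166,253,0,0]
    - [-166,253,0,0]
    - [-166,253,0,0]

```text
clock: 36.5
position: [0.4422, 0.0956, 0.1972]
tool_rot: [3.141, 0.0, -0.002]
force: [-0.7, -0.6, -0.4]
grip_width: 0.0853
finger_force: 0.0
```

move_arm:
  moves:
    - [0,0,-50,0]
    - [0,0,-95,0]
    - [0,0,-135,0]
    - [0,0,-157,0]
    - [0,0,-166,0]
    - [0,0,-166,0]

```text
clock: 37.25
position: [0.4418, 0.0961, 0.0312]
tool_rot: [3.141, 0.0, -0.001]
force: [-0.2, -0.2, 0.1]
grip_width: 0.0854
finger_force: 0.0
```

move_arm:
  moves:
    - [0,0,0,0]
    - [0,0,0,0]
    - [0,0,0,0]
    - [0,0,0,0]
    - [0,0,0,0]
    - [0,0,0,0]
    - [0,0,0,0]
    - [0,0,0,0]
  gripper: 0

```text
clock: 38.25
position: [0.442, 0.0966, 0.0318]
tool_rot: [-3.141, -0.001, -0.0]
force: [-2.5, -0.3, 9.7]
grip_width: 0.0288
finger_force: 19.7
```

move_arm:
  moves:
    - [0,0,5,0]
    - [0,0,20,0]
    - [0,0,60,0]
    - [-3,45,90,0]
    - [-6,95,90,0]
    - [-9,145,90,0]
    - [-12,190,90,0]
    - [-14,220,90,0]
    - [-14,220,90,0]
    - [-14,220,50,0]
    - [-14,220,20,0]
    - [-14,220,20,0]

```text
clock: 39.75
position: [0.427, 0.3151, 0.0505]
tool_rot: [3.139, 0.002, -0.001]
force: [0.3, 0.1, 0.4]
grip_width: 0.0289
finger_force: 20.0
```

move_arm:
  moves:
    - [0,0,-8,0]
    - [0,0,-14,0]
    - [0,0,-17,0]
    - [0,0,-19,0]
    - [0,0,-20,0]
    - [0,0,-20,0]
    - [0,0,-20,0]

```text
clock: 40.62
position: [0.4277, 0.3166, 0.0318]
tool_rot: [-3.141, -0.0, -0.0]
force: [-2.3, -1.5, 10.4]
grip_width: 0.029
finger_force: 20.9
```

Release, rise and move clear to the side for a last look.

move_arm:
  moves:
    - [0,0,0,0]
    - [0,0,0,0]
    - [0,0,0,0]
    - [0,0,0,0]
    - [0,0,0,0]
    - [0,0,5,0]
    - [0,0,20,0]
    - [0,0,60,0]
    - [0,0,110,0]
    - [0,0,160,0]
    - [0,0,200,0]
    - [0,0,200,0]
  gripper: 1

```text
clock: 42.12
position: [0.4286, 0.3172, 0.2351]
tool_rot: [-3.138, -0.005, -0.0]
force: [-0.4, 0.2, -0.7]
grip_width: 0.0855
finger_force: 0.0
```

move_arm:
  moves:
    - [15,-50,0,0]
    - [15,-100,0,0]
    - [15,-150,0,0]
    - [15,-200,0,0]
    - [15,-220,0,0]
    - [15,-220,0,0]
    - [15,-220,0,0]

```text
clock: 43.0
position: [0.4425, 0.0974, 0.2312]
tool_rot: [-3.141, 0.0, 0.001]
force: [-0.3, 0.7, -0.9]
grip_width: 0.0852
finger_force: 0.0
```

```bash
python3 - <<'E'
from h import *
a=grab_frame("top");b=grab_frame("scene")
cv2.imwrite("pics/f1.png",cv2.resize(a[165:280,185:425],(792,380),interpolation=2))
cv2.imwrite("pics/f2.png",cv2.resize(b[120:345,180:480],(800,600),interpolation=2))
E
```

```text
(no output)
```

View pics/f1.png

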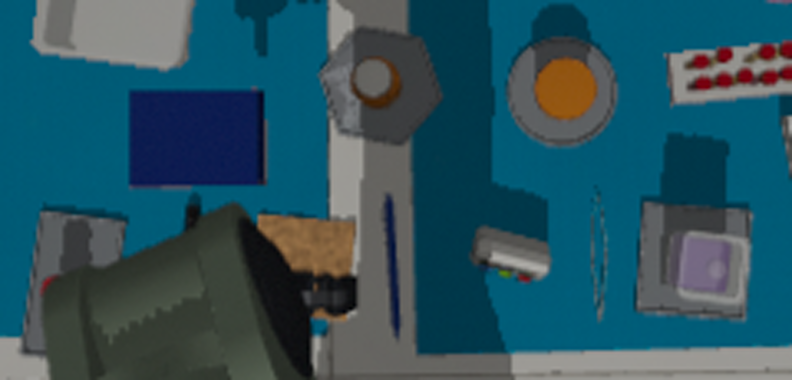

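View pics/f2.png

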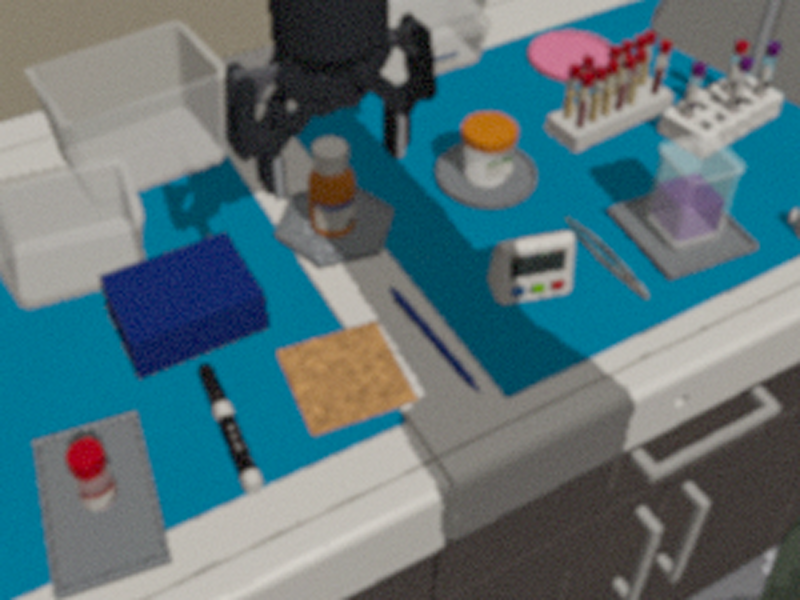

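All four stand upright on their own trays in both views, and the timer is unmoved. One last numeric check before I hand in.

```bash
python3 - <<'E'
from h import *
q=lambda u,v,z:(ray("top",185+u/3.3-.35,165+v/3.3-.35,z)*1000).round(1)
print("cup",q(567,89,.067),"dish",q(562,91,.007),"buf",q(374,79,.102),"hex",q(381,86,.007))
s=lambda u,v,z:(ray("scene",180+u/2.667-.3,120+v/2.667-.3,z)*1000).round(1)
print("small cap",s(86,447,.061),"obl",np.mean([s(*p,.007) for p in((33,442),(137,412),(171,562),(55,595))],0))
E
```

```text
cup [ 605.6 -155.4   67. ] dish [ 608.  -156.3    7. ] buf [614.7  20.  102. ] hex [615.6  18.7   7. ]
small cap [432.2 311.3  61. ] obl [424.125 314.7     7.   ]
```

All within a few mm of the tray centres, so I'm handing in.

```bash
python3 -c "
from workcell import bot; print(bot.job_done())"
```

```text
the job is handed in; nothing more can be done
None
```

All four containers stand upright in the middle of their own trays (jar, cup and larger bottle within about 3 mm in the last images; the small bottle read up to 9 mm off in a rough angled view, though it was released within 1 mm of centre), nothing tipped, the timer unmoved, and the job was handed in at about 43 s.

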